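# Put the twist cap back on the open spice jar

## Task

Put the larger loose steel cap on the open glass jar: set it down level on the neck with its grip bar in line with the jar's oblong wooden base, so that it rests up on the two steel lugs on it. Without lifting it off, turn it back anticlockwise (seen from above) about 70 degrees until it can drop down over the neck, let or ease it all the way down, then turn it clockwise until the bar is in line with the base again, and let go. Leave the smaller cap where it is.

Things in the scene. Friction and masses are not known exactly. Their poses are not given: they have to be found in the camera images.
- cap_bar (a point): Centre of the grip bar on the larger loose steel cap: a round cup lying open side down, 82 mm across, 25 mm high, about 0.13 kg, with an upright bar on top 60 long, 12 thick, 26 mm high. This point is 13 mm above the cap's flat top and 38 mm above its lower edge; x along the bar, z up. Same after a half turn. Inside, two lugs (44 degrees of arc each) sit at its lower edge under the bar's two ends.
- cap_end (a point): Middle of one end face of that bar: 30 mm from cap_bar along its +x, at the same height.
- jar: Open glass jar, 96 mm across, 140 mm to the rim, fixed (cannot move or turn) in an oblong wooden base 170 x 104 x 12 mm. Origin on the counter under the jar's axis; x along the base's long side, z up. Two steel lugs stick out from the neck at +x and -x, 42 degrees of arc each. With the bar along x, either way round, the cap rests on top of them: cap_bar 166 mm above the counter.
- jar_mouth (a point): Centre of the jar's rim, 140 mm up. The neck tapers (36 mm at the rim, 50 mm below), so it centres the cap, with 4 mm play. Turned back anticlockwise 50 to 110 degrees from x, the cap sinks 10 mm (if let go or lowered) onto the rim: cap_bar 156 mm up. Turned clockwise from there it meets little resistance, its lugs 2 mm below the jar's, to a stop 7 degrees past the bar in line with x.
- small_cap_bar (a point): Centre of the grip bar of the smaller loose steel cap, which does not fit this jar: 54 mm across, 20 mm high, with a bar 40 x 10 x 22 mm; this point is 31 mm above its lower edge, x along the bar. It stays where it is.
Not all that is in view belongs to the job. Leave any green or pink look-alike of the part that bears cap_bar alone.

How it is judged:
On the way, in this order (a step that is already met when the one before it is completed fails the run):
1. the cap is set level on the jar, resting up on the two lugs with its bar in line with the base (within about 25 degrees) (horizontal distance between cap_bar and jar below 0.01 m and z of cap_bar in the frame of jar between 0.162 and 0.17 m and angle between cap_bar's own z axis and vertical below 0.17 rad and angle between the x axis of cap_bar and the x axis of jar, either way round below 0.44 rad), for 0.2 s.
2. turned back anticlockwise, the cap has sunk down over the neck (horizontal distance between cap_bar and jar below 0.01 m and z of cap_bar in the frame of jar below 0.159 m and angle between cap_bar's own z axis and vertical below 0.17 rad and ((y of cap_end in the frame of jar above 0.017 m and x of cap_end in the frame of jar above -0.015 m) or (y of cap_end in the frame of jar below -0.017 m and x of cap_end in the frame of jar below 0.015 m))), for 0.1 s.
At the end, for the whole second after the job is handed in: The larger cap sits fully down and level (10 degrees) on the open jar, centred within 10 mm, turned clockwise so that its bar is within 15 degrees of the base's long direction with its lugs under the jar's lugs; the smaller cap is within 20 mm of where it lay (horizontal distance between cap_bar and jar below 0.01 m and z of cap_bar in the frame of jar between 0.15 and 0.159 m and angle between cap_bar's own z axis and vertical below 0.17 rad and angle between the x axis of cap_bar and the x axis of jar, either way round below 0.26 rad and distance of small_cap_bar from where it was at the start of the episode below 0.02 m); the robot touches nothing.
It fails at once if the cap is turned clockwise by more than 28 degrees while still up on the lugs (horizontal distance between cap_bar and jar below 0.01 m and z of cap_bar in the frame of jar between 0.163 and 0.168 m and ((y of cap_end in the frame of jar below -0.014 m and x of cap_end in the frame of jar above 0.015 m) or (y of cap_end in the frame of jar above 0.014 m and x of cap_end in the frame of jar below -0.015 m))).
It fails at once if the smaller cap is pushed or carried away (distance of small_cap_bar from where it was at the start of the episode above 0.03 m).
It also fails if it takes over 45 s, if anything falls off the work surface, if the arm or the gripper's body presses on something with over 40 N, if the wrist force passes 120 N, or if a joint passes its speed limit or range.

## Robot

A 6-joint arm with a two-finger parallel gripper is mounted at the origin on the work surface. World frame = base frame: x ahead of the robot, y to its left, z up, the work surface at z = 0. Lengths are in m, angles in rad, forces in N, time in s.
With the tool pointing down it reaches from about 0.375 to 0.9 m from the base axis. Payload 3.1 kg.
Tool frame: the origin (TCP) lies where the fingers leave the gripper's body, on its centre line; the fingertips stand 70 mm ahead of it and the grasp point (between the pads) lies 51 mm ahead of it (robot.tip_reach is the distance from the TCP to the fingertips, in m); z points along the fingers, y is the line along which they close (so a half turn about z gives the same grasp; the last joint's range is limited). The gripper opens to 87 mm and grips with 3 to 60 N. Pads are 19 mm wide; open, the fingers measure 117 mm over their backs; the gripper's body (75 mm by 190 mm) begins 51 mm behind the grasp point.
Start: joints at [0.984, 0.527, 1.433, -0, 1.181, -0.178], TCP at [0.248, 0.573, 0.292] pointing down, gripper open.
Joint ranges: [-3.08, 3.08], [-0.75, 2.2], [0.22, 2.44], [-1.43, 4.57], [0, 2.65], [-2.85, 2.85]. Speed limits (rad/s): [2.79, 2.79, 3.14, 3.14, 3.14, 3.14].

## Interface

Orientations are given as a unit quaternion [x, y, z, w].
In Python, from rig import robot gives the robot as it stands.
- The arm moves only by the tool carry_out, never from a script. Its argument "rows" is a list that holds one entry, the list of rows, each a list of 6 numbers: the shift along the tool's x, y, z in mm, then the turn, a rotation vector about the tool's x, y, z in units of 8 degrees (1.0 is 8 degrees). A call has 1 to 20 rows; each row is the pose to reach, as a shift and turn from the pose commanded when the call began, along the tool's axes at that moment; what a row does not reach only later rows make up. A row lasts 1/10 s, in which the tool goes at most 50 mm and 8.59 degrees, less where a joint would pass 70% of its speed; a pose out of reach is approached as far as the arm can. A call with a gripper value outside its range is refused whole. "fingers" is the opening, from 0 (shut) to 1 (fully open), set as the call begins (left out, the last holds). The fingers move at their own pace and stop on an object; "grip_force" is the grip in N (left out, the last holds). Time passes only in rows, so rows that repeat a pose let the fingers close. It gives the time, the measured TCP pose, the force and the opening at its end, in the units of the state.
- robot.get_obs(): the state, without advancing time (a new reading comes with each control period).
- robot.camera(name): name is "scene" or "side" or "wrist"; returns a dict with "color" (480x640x3 uint8, red, green, blue), "depth" (480x640 float32, m along the optical axis (not along the pixel's ray), 0 where there is no reading), "K" (3x3 intrinsics, pixels), "camera_from_world" (4x4, takes a point from world to camera coordinates). Camera axes: x right, y down, z forward; pixel columns grow to the right and rows downward; lengths in m; the calibration is good to about 2 mm. The wrist camera is an equidistant fisheye: a pixel r from the principal point sees the ray r / f radians off the axis. A picture is of the moment at which its call begins.
- robot.hand_in(): hands the job in, once; it reports no verdict.
The state is a dict: "time": time; "q": joint angles; "joint_velocities": joint speeds; "joint_torque": joint torques, N m; "position": TCP position; "tool_rot": TCP orientation; "ft_force": force on the tool from outside, world axes, zero at the start; "moment": the same for the moment, N m; "grip_width": finger opening in m.
Only numpy, scipy, OpenCV 4.12 (cv2) and the standard library are available. Lean on these libraries where they do the work, as an engineer would, in place of code of your own. Each camera call takes 0.05 s, during which the arm holds its last target. There are 200 camera calls.

## Working session

There is one attempt and no reset: what is moved stays moved. The work goes in short steps, Python scripts to look and compute and a tool call to move; the robot and the scene stay as the last step left them, time stands still between calls to the robot, and variables do not carry over. Pictures are saved under pics/ and viewed, on a budget of 10 in all, crops included, one or two more only if the job needs it, and the job is handed in when it is done.

Besides the shell and the picture viewer there is one more tool, called after ">>>" as name(argument=value, ...), one argument or row to a line, values as JSON. carry_out: Moves the arm, as the interface text tells. Its arguments: {"type":"object","properties":{"rows":{"type":"array"},"fingers":{"type":"number"},"grip_force":{"type":"number"}},"required":["rows"]}

```bash
mkdir -p pics; ls
cat > h.py <<'E'
import numpy as np, cv2
from rig import robot
def snap(name,fn=None):
    c=robot.camera(name)
    if fn: cv2.imwrite('pics/'+fn,c['color'][:,:,::-1])
    np.savez(f'/tmp/{name}.npz',**c)
    return c
def pts(c):
    d=c['depth'];K=c['K'];v,u=np.mgrid[:480,:640]
    P=np.stack([(u-K[0,2])/K[0,0]*d,(v-K[1,2])/K[1,1]*d,d],-1)
    T=np.linalg.inv(c['camera_from_world'])
    return P@T[:3,:3].T+T[:3,3]
E
python3 - <<'E'
from h import *
a=snap('scene','a.png');b=snap('side','b.png')
for c in(a,b): print(c['K'],np.linalg.inv(c['camera_from_world'])[:3])
o=robot.get_obs();print(o['time'],o['tool_rot'],o['grip_width'],o['ft_force'])
E
```

```text
pics
[[511.95208016   0.         318.88784753]
 [  0.         511.95208016 243.71583441]
 [  0.           0.           1.        ]] [[-0.82808093  0.48759665 -0.27664325  0.84453072]
 [ 0.56050347  0.71054373 -0.42539801  0.3943909 ]
 [-0.01085552 -0.50732348 -0.86168732  0.76782911]]
[[486.35747041   0.         320.2026559 ]
 [  0.         486.35747041 235.46478641]
 [  0.           0.           1.        ]] [[ 0.74612272 -0.49485605  0.44544178  0.25830505]
 [-0.66567644 -0.56776087  0.48427521 -0.29296444]
 [ 0.01325789 -0.65784883 -0.7530333   0.70438604]]
0.1 [ 2.02975217e-01  9.79183386e-01 -9.10154619e-04 -3.60237903e-04] 0.08687909006131211 [-0.05118421  0.42426815 -0.22291275]
```

View pics/a.png

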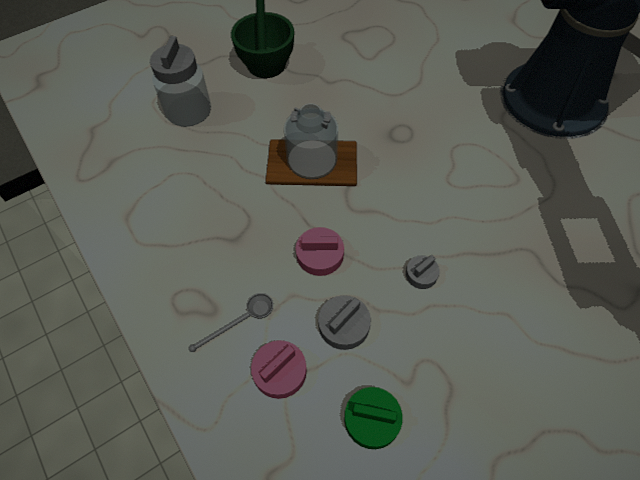

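View pics/b.png

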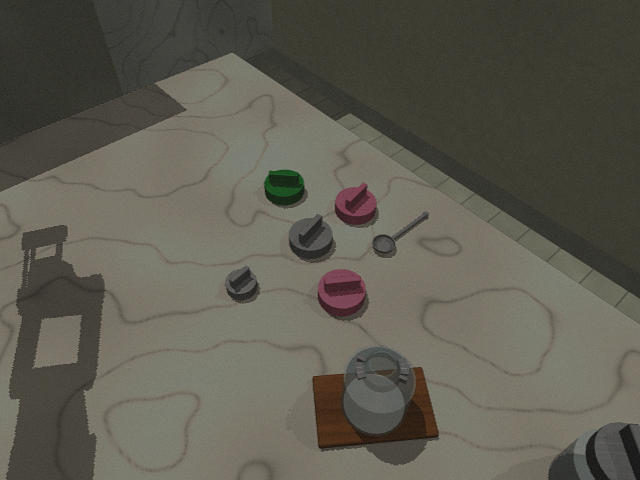

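Scene view: the candidates are the grey cap (343,321), the small grey cap (422,270), pink caps (320,250) and (278,368), a green cap (373,416), and a grey cap on a closed jar (175,60). The large loose steel one is (343,321), because it is grey, larger than (422,270) and not on a jar. The open jar is the one on the oblong base at (312,145). In the side view the cap is at (311,238) and the jar at (380,390).

```bash
cat > m.py <<'E'
from h import *
def fit(P,m,n):
    xy=P[m][:,:2].astype(np.float32)
    (c,s,a)=cv2.minAreaRect(xy*1000); print(n,m.sum(),'rect c',np.round(c,1),'size',np.round(s,1),'ang',round(a,1))
for name,cap,base,sm in(('scene',(343,321),(312,160),(422,270)),('side',(311,238),(376,400),(241,284))):
    c=dict(np.load(f'/tmp/{name}.npz'));P=pts(c);v,u=np.mgrid[:480,:640]
    for n,(cu,cv),r,zt,zb,zb2 in(('cap',cap,32,.025,.046,.056),('small',sm,20,.02,.038,.048)):
        w=np.hypot(u-cu,v-cv)<r
        fit(P,w&(P[...,2]>zb)&(P[...,2]<zb2),name+n+' bartop')
        t=w&(P[...,2]>zt-.008)&(P[...,2]<zb2)
        (cc,rr)=cv2.minEnclosingCircle((P[t][:,:2]*1000).astype(np.float32));print(' circle',np.round(cc,1),round(rr,1), 'zmax',P[t][:,2].max())
    hsv=cv2.cvtColor(c['color'],cv2.COLOR_RGB2HSV)
    m=(hsv[...,1]>120)&(hsv[...,0]>4)&(hsv[...,0]<22)&(np.hypot(u-base[0],v-base[1])<90)
    m=cv2.morphologyEx(m.astype(np.uint8),cv2.MORPH_OPEN,np.ones((3,3)))
    # rays of base pixels to z=.012
    K=c['K'];T=np.linalg.inv(c['camera_from_world']);ys,xs=np.nonzero(m)
    d=np.stack([(xs-K[0,2])/K[0,0],(ys-K[1,2])/K[1,1],np.ones(len(xs))],-1)@T[:3,:3].T
    Q=T[:3,3]+d*((.012-T[2,3])/d[:,2])[:,None]
    r=cv2.minAreaRect((Q[:,:2]*1000).astype(np.float32));print(name,'base',r)
    # jar neck lugs: depth points
    w=(np.abs(u-base[0])<50)&(np.abs(v-base[1])<70)&(P[...,2]>.11)&(P[...,2]<.15)
    fit(P,w,name+' jar top pts'); print(P[w].mean(0) if w.any() else '')
c=dict(np.load('/tmp/scene.npz'))['color'][:,:,::-1]
cv2.imwrite('pics/c.png',np.hstack([cv2.resize(c[280:370,290:440],(600,360),interpolation=2)]))
E
python3 m.py
```

```text
scenecap bartop 315 rect c [650.  161.3] size [60.6 12.9] ang 13.2
 circle [650.4 160.9] 41.5 zmax 0.05381880979051812
scenesmall bartop 144 rect c [491.1 161.7] size [40.2 10.1] ang 6.6
 circle [491.4 161.4] 28.1 zmax 0.04502914253065948
scene base ((512.5768432617188, -135.1042022705078), (107.41698455810547, 167.5182342529297), 54.28716278076172)
scene jar top pts 972 rect c [ 512.9 -136.4] size [57.8 66.5] ang 55.4
[ 0.51503115 -0.13279696  0.12555965]
sidecap bartop 192 rect c [649.7 159.5] size [60.3 13.1] ang 13.3
 circle [648.8 159.9] 42.2 zmax 0.05320998974131541
sidesmall bartop 125 rect c [490.7 159.8] size [39.6 11. ] ang 7.2
 circle [490.4 159.7] 27.6 zmax 0.04485730176575076
side base ((508.0385437011719, -141.45054626464844), (104.22096252441406, 168.08187866210938), 53.789794921875)
side jar top pts 1561 rect c [ 505.6 -143.2] size [58.3 67.5] ang 30.9
[ 0.50317457 -0.14602527  0.12647548]
```

View pics/c.png

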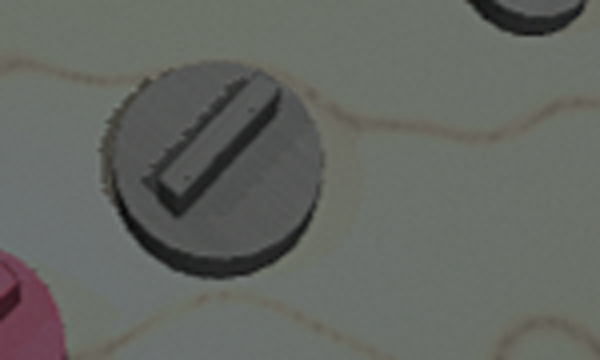

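The crop shows the large steel cap with its bar running from lower left (170,200) to upper right (265,85), and the small cap at the top right edge. This is the one meant.

```bash
cat >> h.py <<'E'
from scipy.spatial.transform import Rotation as R
def row(x,y,z,th):
    """tool-down target: tool x axis at th deg in world; prints row"""
    o=robot.get_obs();r=R.from_quat(o['tool_rot']).as_matrix()
    t=np.radians(th);c,s=np.cos(t),np.sin(t)
    G=np.array([[c,s,0],[s,-c,0],[0,0,-1]])
    print('row',np.round(np.r_[r.T@(np.array([x,y,z])-o['position'])*1000,np.degrees(R.from_matrix(r.T@G).as_rotvec())/8],2))
def st():
    o=robot.get_obs();r=R.from_quat(o['tool_rot']).as_matrix()
    print('t',round(o['time'],2),'p',np.round(o['position'],4),'th',np.round(np.degrees(np.arctan2(r[1,0],r[0,0])),2),'tilt',np.round(r[:2,2],4),'q',np.round(o['q'],3),'F',np.round(o['ft_force'],1),'M',np.round(o['moment'],2),'w',round(o['grip_width'],4))
E
python3 -c "
from h import *
st();row(.650,.1605,.2,13.2)"
```

```text
t 0.1 p [0.2481 0.5731 0.2914] th 156.58 tilt [-0.0011 -0.0016] q [ 0.984  0.528  1.434 -0.     1.181 -0.178] F [-0.1  0.4 -0.2] M [0.04 0.01 0.05] w 0.0869
row [-5.3279e+02 -2.1865e+02  9.1610e+01 -1.0000e-02  2.0000e-02  1.7920e+01]
```

>>> carry_out(
  rows=[
    [[-533,-219,92,0,0,17.92],[-533,-219,92,0,0,17.92],[-533,-219,92,0,0,17.92],[-533,-219,92,0,0,17.92],[-533,-219,92,0,0,17.92],[-533,-219,92,0,0,17.92],[-533,-219,92,0,0,17.92],[-533,-219,92,0,0,17.92],[-533,-219,92,0,0,17.92],[-533,-219,92,0,0,17.92],[-533,-219,92,0,0,17.92],[-533,-219,92,0,0,17.92],[-533,-219,92,0,0,17.92],[-533,-219,92,0,0,17.92],[-533,-219,92,0,0,17.92],[-533,-219,92,0,0,17.92],[-533,-219,92,0,0,17.92],[-533,-219,92,0,0,17.92],[-533,-219,92,0,0,17.92],[-533,-219,92,0,0,17.92]],
  ],
  fingers=0.6,
)

```text
time: 2.1
position: [0.6503, 0.1607, 0.2]
tool_rot: [0.993, 0.116, -0.0, -0.0]
ft_force: [-0.5, -0.4, -0.3]
grip_width: 0.0521
```

```bash
python3 -c "
from h import *
st();row(.650,.1605,.099,13.2);c=snap('wrist','d.png');print(c['K'][0],c['K'][1],np.linalg.inv(c['camera_from_world'])[:3])"
```

```text
t 2.1 p [0.6503 0.1607 0.2   ] th 13.3 tilt [-0.0005 -0.    ] q [ 0.076  0.692  1.391 -0.     1.06   1.414] F [-0.5 -0.4 -0.3] M [-0.05  0.17 -0.01] w 0.0521
row [-2.8000e-01  1.0000e-01  1.0102e+02 -0.0000e+00  0.0000e+00  1.0000e-02]
[371.64829954   0.         318.75001319] [  0.         371.64829954 240.12129186] [[ 2.29963857e-01 -9.39229140e-01 -2.54882810e-01  7.20609265e-01]
 [-9.73199014e-01 -2.21788725e-01 -6.07736765e-02  1.76181506e-01]
 [ 5.50274494e-04  2.62027448e-01 -9.65060264e-01  2.92292344e-01]]
```

View pics/d.png

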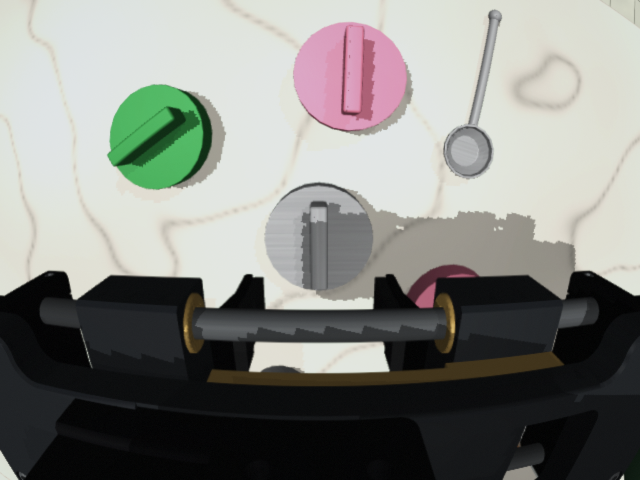

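Wrist view: the steel cap is centred at (318,238), and its upright bar at column 318 sits midway between the fingers (about 250 and 390). Clear to descend.

>>> carry_out(
  rows=[
    [[0,0,40,0,0,0],[0,0,70,0,0,0],[0,0,90,0,0,0],[0,0,101,0,0,0],[0,0,101,0,0,0]],
  ],
)

```text
time: 2.65
position: [0.6495, 0.1606, 0.0975]
tool_rot: [0.993, 0.115, -0.002, -0.0]
ft_force: [0.1, -0.5, -0.3]
grip_width: 0.0523
```

>>> carry_out(
  rows=[
    [[0,0,0,0,0,0],[0,0,0,0,0,0],[0,0,0,0,0,0],[0,0,0,0,0,0],[0,0,0,0,0,0],[0,0,0,0,0,0]],
  ],
  fingers=0,
  grip_force=40,
)

```text
time: 3.25
position: [0.6505, 0.1607, 0.0996]
tool_rot: [0.993, 0.115, 0.0, -0.0]
ft_force: [-0.8, 2.5, 1.0]
grip_width: 0.012
```

```bash
python3 -c "
from h import *
st();row(.650,.1605,.099,13.2)"
```

```text
t 3.25 p [0.6505 0.1607 0.0996] th 13.22 tilt [0.0005 0.0001] q [0.076 0.825 1.438 0.    0.878 1.416] F [-0.8  2.5  1. ] M [0.17 0.19 0.03] w 0.012
row [-0.55  0.09  0.59 -0.   -0.    0.  ]
```

>>> carry_out(
  rows=[
    [[0,0,-20,0,0,0],[0,0,-55,0,0,0],[0,0,-95,0,0,0],[0,0,-135,0,0,0],[0,0,-175,0,0,0],[0,0,-210,0,0,0],[0,0,-231,0,0,0],[0,0,-231,0,0,0]],
  ],
)

```text
time: 4.05
position: [0.6519, 0.1609, 0.3343]
tool_rot: [0.993, 0.115, 0.004, 0.0]
ft_force: [-0.2, 0.1, -1.7]
grip_width: 0.0116
```

```bash
python3 -c "
from h import *
st();row(.5098,-.139,.330,-36)"
```

```text
t 4.05 p [0.6519 0.1609 0.3343] th 13.22 tilt [0.0081 0.0006] q [0.076 0.551 1.264 0.    1.319 1.416] F [-0.2  0.1 -1.7] M [-0.03  0.12 -0.02] w 0.0116
row [-2.0695e+02  2.5940e+02  2.9500e+00 -2.0000e-02 -6.0000e-02  6.1500e+00]
```

>>> carry_out(
  rows=[
    [[-20,25,0,0,0,0.6],[-45,57,0,0,0,1.4],[-70,89,0,0,0,2.2],[-95,121,0,0,0,3.0],[-120,152,0,0,0,3.8],[-145,184,0,0,0,4.6],[-170,215,0,0,0,5.3],[-190,240,0,0,0,5.8],[-202,255,0,0,0,6.1],[-205,259.6,0,0,0,6.15],[-205,259.6,0,0,0,6.15],[-205,259.6,0,0,0,6.15],[-205,259.6,0,0,0,6.15]],
  ],
)

```text
time: 5.35
position: [0.5105, -0.1378, 0.3299]
tool_rot: [0.951, -0.308, -0.0, -0.0]
ft_force: [0.5, -0.4, -1.2]
grip_width: 0.0118
```

```bash
python3 -c "
from h import *
st();row(.5098,-.139,.330,-36)
a=snap('scene');b=snap('side')
A=a['color'][0:220,190:430];B=b['color'][240:480,260:500]
im=np.hstack([cv2.resize(A,(400,367)),cv2.resize(B,(367,367))]);cv2.imwrite('pics/e.png',im[:,:,::-1])"
```

```text
t 5.35 p [ 0.5105 -0.1378  0.3299] th -35.87 tilt [-0.0004  0.0006] q [-0.475  0.353  1.627  0.     1.163  1.721] F [ 0.5 -0.4 -1.2] M [0.02 0.12 0.04] w 0.0118
row [ 0.11  1.39 -0.14 -0.    0.01  0.02]
```

View pics/e.png

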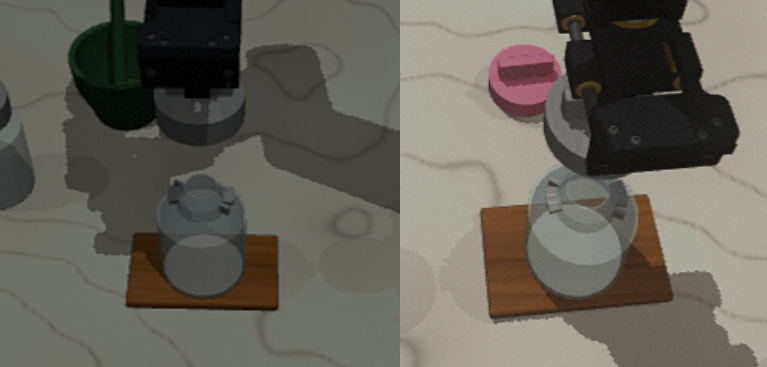

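The cap hangs level over the open jar. The lugs show at scene pixels (296,115) and (327,120) and side pixels (360,369) and (404,373), lying along the base. I'll check the axis by casting the lug mid-points across the two views.

Run:
```python
from h import *
Ps=[];X=[]
A=np.load('/tmp/scene.npz');B=np.load('/tmp/side.npz')
M=[c['K']@c['camera_from_world'][:3] for c in(A,B)]
# lug pairs: scene left = farther from... try both pairings
for pr in([(296,115,404,373),(327,120,360,369)],[(296,115,360,369),(327,120,404,373)]):
  L=[]
  for a,b,c,d in pr:
    h=cv2.triangulatePoints(M[0],M[1],np.array([[a],[b]],float),np.array([[c],[d]],float));L.append((h[:3]/h[3]).ravel())
  print(np.round(L,4),np.mean(L,0).round(4))
for z in(.13,.135):
  for C,p in((A,(311.6,117.6)),(B,(382,371))):
    T=np.linalg.inv(C['camera_from_world']);d=T[:3,:3]@np.linalg.inv(C['K'])@np.r_[p,1];print(z,(T[:3,3]+d*(z-T[2,3])/d[2]).round(4))
```

```text
[[ 0.5266 -0.1616  0.1213]
 [ 0.4889 -0.1209  0.1214]] [ 0.5078 -0.1412  0.1213]
[[ 0.5107 -0.1383  0.1271]
 [ 0.5049 -0.1438  0.1204]] [ 0.5078 -0.141   0.1237]
0.13 [ 0.5112 -0.1325  0.13  ]
0.13 [ 0.5056 -0.1446  0.13  ]
0.135 [ 0.5138 -0.1283  0.135 ]
0.135 [ 0.5034 -0.1459  0.135 ]
```

>>> carry_out(
  rows=[
    [[0,2,25,0,0,0],[0,2,50,0,0,0],[0,2,70,0,0,0],[0,2,84,0,0,0],[0,2,90,0,0,0],[0,2,90,0,0,0],[0,2,90,0,0,0],[0,2,90,0,0,0]],
  ],
)

```text
time: 6.25
position: [0.5097, -0.1407, 0.2412]
tool_rot: [0.951, -0.309, 0.001, 0.0]
ft_force: [0.1, -1.0, -1.1]
grip_width: 0.0112
```

```bash
python3 -c "
from h import *
st();row(.509,-.1397,.2275,-36)"
```

```text
t 6.25 p [ 0.5097 -0.1407  0.2412] th -35.96 tilt [ 0.0019 -0.001 ] q [-0.481  0.469  1.727 -0.     0.943  1.718] F [ 0.1 -1.  -1.1] M [-0.02  0.19  0.06] w 0.0112
row [-1.13 -0.41 13.7  -0.   -0.02  0.  ]
```

>>> carry_out(
  rows=[
    [[-0.5,0,5,0,0,0],[-0.5,0,9,0,0,0],[-0.5,0,11,0,0,0],[-0.5,0,12,0,0,0],[-0.5,0,13,0,0,0],[-0.5,0,13.5,0,0,0],[-0.5,0,13.5,0,0,0],[-0.5,0,13.5,0,0,0],[-0.5,0,13.5,0,0,0]],
  ],
)

```text
time: 7.15
position: [0.5085, -0.1402, 0.2275]
tool_rot: [0.951, -0.309, 0.0, 0.0]
ft_force: [-1.8, 0.6, 6.0]
grip_width: 0.0115
```

```bash
python3 -c "
from h import *
st()
a=snap('scene');b=snap('side')
A=a['color'][50:200,230:400];B=b['color'][300:460,300:470]
im=np.hstack([cv2.resize(A,(400,353)),cv2.resize(B,(375,353))]);cv2.imwrite('pics/f.png',im[:,:,::-1])"
```

```text
t 7.15 p [ 0.5085 -0.1402  0.2275] th -35.97 tilt [ 0.0001 -0.0002] q [-0.481  0.489  1.742 -0.     0.911  1.718] F [-1.8  0.6  6. ] M [0.11 0.59 0.04] w 0.0115
```

View pics/f.png

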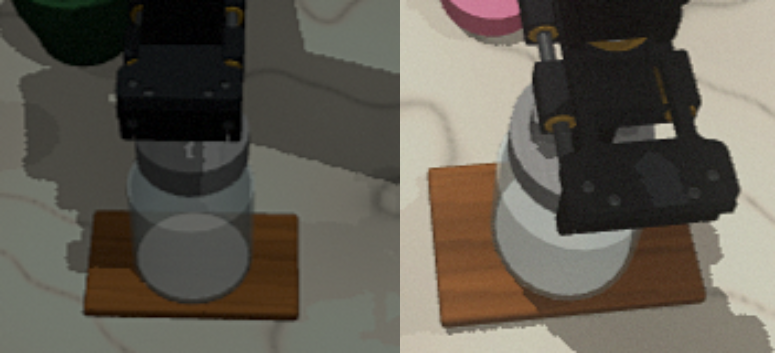

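Contact at about 7 N with TCP z 0.2275, where I expected 0.227. Both views show the cap level on the neck, so it is up on the lugs. Now I turn it back anticlockwise.

>>> carry_out(
  rows=[
    [[0,0,0,0,0,0],[0,0,0,0,0,0],[0,0,0,0,0,-0.5],[0,0,0,0,0,-1.2],[0,0,0,0,0,-2],[0,0,0,0,0,-2.8],[0,0,0,0,0,-3.6],[0,0,0,0,0,-4.4],[0,0,0,0,0,-5.2],[0,0,0,0,0,-6],[0,0,0,0,0,-6.8],[0,0,0,0,0,-7.6],[0,0,0,0,0,-8.4],[0,0,0,0,0,-9],[0,0,0,0,0,-9.3],[0,0,0,0,0,-9.3],[0,0,0,0,0,-9.3]],
  ],
)

```text
time: 8.95
position: [0.5087, -0.1403, 0.2266]
tool_rot: [0.944, 0.329, 0.0, 0.0]
ft_force: [0.3, -0.3, -1.4]
grip_width: 0.0116
```

```bash
python3 -c "
from h import *
st()"
```

```text
t 8.95 p [ 0.5087 -0.1403  0.2266] th 38.36 tilt [ 0.0001 -0.    ] q [-0.481  0.49   1.742  0.     0.909  0.42 ] F [ 0.3 -0.3 -1.4] M [-0.07  0.16  0.  ] w 0.0116
```

>>> carry_out(
  rows=[
    [[0,0,2,0,0,0],[0,0,4,0,0,0],[0,0,6,0,0,0],[0,0,8,0,0,0],[0,0,9,0,0,0],[0,0,9.8,0,0,0],[0,0,10.3,0,0,0],[0,0,10.3,0,0,0],[0,0,10.3,0,0,0],[0,0,10.3,0,0,0]],
  ],
)

```text
time: 9.95
position: [0.5085, -0.1402, 0.2173]
tool_rot: [0.944, 0.329, 0.0, 0.0]
ft_force: [-1.8, 0.8, 4.4]
grip_width: 0.0117
```

```bash
python3 -c "
from h import *
st()"
```

```text
t 9.95 p [ 0.5085 -0.1402  0.2173] th 38.42 tilt [ 0.0002 -0.0002] q [-0.481  0.504  1.75  -0.     0.887  0.419] F [-1.8  0.8  4.4] M [0.04 0.47 0.  ] w 0.0117
```

The cap sank 10 mm and touched the rim at about 6 N. Now I turn it clockwise.

>>> carry_out(
  rows=[
    [[0,0,0,0,0,0.5],[0,0,0,0,0,1.2],[0,0,0,0,0,2],[0,0,0,0,0,2.8],[0,0,0,0,0,3.6],[0,0,0,0,0,4.4],[0,0,0,0,0,5.2],[0,0,0,0,0,6],[0,0,0,0,0,6.8],[0,0,0,0,0,7.6],[0,0,0,0,0,8.4],[0,0,0,0,0,9],[0,0,0,0,0,9.3],[0,0,0,0,0,9.3],[0,0,0,0,0,9.3]],
  ],
)

```text
time: 11.45
position: [0.5093, -0.1407, 0.2173]
tool_rot: [0.951, -0.308, 0.001, 0.0]
ft_force: [0.4, -0.1, 5.7]
grip_width: 0.0116
```

```bash
python3 -c "
from h import *
st()"
```

```text
t 11.45 p [ 0.5093 -0.1407  0.2173] th -35.93 tilt [ 0.0019 -0.0013] q [-0.481  0.505  1.75  -0.     0.885  1.717] F [ 0.4 -0.1  5.7] M [-0.14  0.31 -0.03] w 0.0116
```

Release and withdraw upward.

>>> carry_out(
  rows=[
    [[0,0,0,0,0,0],[0,0,0,0,0,0],[0,0,0,0,0,0],[0,0,0,0,0,0],[0,0,-5,0,0,0],[0,0,-20,0,0,0],[0,0,-50,0,0,0],[0,0,-90,0,0,0],[0,0,-130,0,0,0],[0,0,-170,0,0,0],[0,0,-170,0,0,0],[0,0,-170,0,0,0]],
  ],
  fingers=0.5,
)

```text
time: 12.65
position: [0.5087, -0.1402, 0.3876]
tool_rot: [0.951, -0.309, 0.001, 0.0]
ft_force: [-0.7, -0.1, -0.6]
grip_width: 0.0434
```

```bash
cat > chk.py <<'E'
from h import *
st()
a=snap('scene');b=snap('side')
A=a['color'][50:200,230:400];B=b['color'][300:460,300:470]
im=np.hstack([cv2.resize(A,(400,353)),cv2.resize(B,(375,353))]);cv2.imwrite('pics/g.png',im[:,:,::-1])
v,u=np.mgrid[:480,:640]
for n,c,w in(('scene',a,(np.abs(u-315)<45)&(np.abs(v-110)<45)),('side',b,(np.abs(u-385)<45)&(np.abs(v-370)<45))):
    P=pts(c);m=w&(P[...,2]>.161)&(P[...,2]<.18)
    print(n,m.sum(),cv2.minAreaRect((P[m][:,:2]*1000).astype(np.float32)) if m.sum()>5 else '', np.percentile(P[m][:,2],[5,50,95]).round(4) if m.any() else '')
    w2=np.hypot(u-422,v-270)<20 if n=='scene' else np.hypot(u-241,v-284)<20
    m=w2&(P[...,2]>.038)&(P[...,2]<.048);print('small',cv2.minAreaRect((P[m][:,:2]*1000).astype(np.float32)))
E
python3 chk.py
```

```text
t 12.65 p [ 0.5087 -0.1402  0.3876] th -35.98 tilt [ 0.0022 -0.0012] q [-0.481  0.29   1.551 -0.     1.299  1.718] F [-0.7 -0.1 -0.6] M [-0.04  0.21  0.09] w 0.0434
scene 303 ((509.21795654296875, -138.70115661621094), (15.045828819274902, 59.09231185913086), 55.10193634033203) [0.1622 0.1681 0.1705]
small ((491.43310546875, 161.58042907714844), (39.826419830322266, 10.369585990905762), 7.591244220733643)
side 551 ((508.5043029785156, -140.5070343017578), (13.644573211669922, 59.861961364746094), 54.7098503112793) [0.1627 0.1682 0.1701]
small ((490.74481201171875, 159.87258911132812), (39.41009521484375, 11.659736633300781), 4.973229885101318)
```

View pics/g.png

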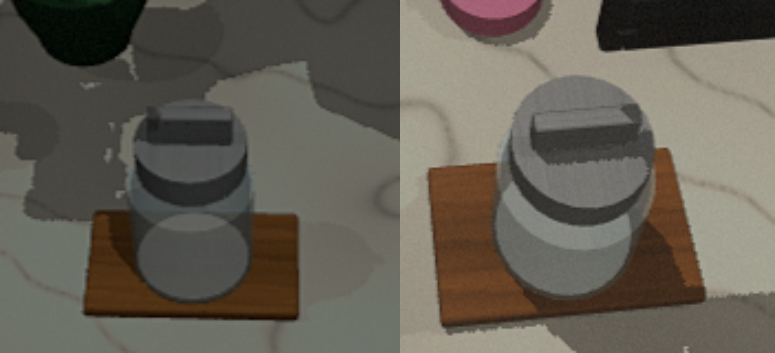

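The cap is down and level: the bar top is at about 0.169 m, which puts cap_bar at about 0.156. It is centred at (0.509,-0.1395), and the bar runs along the base to within about 1°. The small cap has not moved and the gripper is clear, so I'm handing in.

```bash
python3 -c "
from rig import robot
print(robot.hand_in())"
```

```text
the job is handed in; nothing more can be done
None
```

The larger steel cap is on the open jar, fully down and turned clockwise so its bar is in line with the base, and I have handed the job in at about 12.7 s. No verdict is reported.

I gripped it by the bar and set it on the lugs, with contact at 0.2275 m tool height against 0.227 expected. I then turned it about 74° anticlockwise, lowered it 10 mm until it touched the rim, and turned it 74° back clockwise before letting go.

Last checks, from the scene and side cameras:
- **Height:** the bar top measures about 0.169 m, which puts cap_bar at about 0.156 m, and the cap looks level in both views.
- **Position and angle:** the bar is within about 1 mm of the estimated jar axis and about 1° of the base's long direction. The estimates of the jar axis itself differed by a few mm between views, so I used their average.
- **Smaller cap:** it is within about 1 mm of where it lay.
- **Gripper:** it is clear, well above the cap.

No check failed. The lugs under the cap cannot be seen, so their engagement is inferred from the height and angle.

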